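# Check a drawbar's travel and snap its red cap on

## Robot

A 6-joint arm with a two-finger parallel gripper is mounted at the origin on the work surface. World frame = base frame: x ahead of the robot, y to its left, z up, the work surface at z = 0. Lengths are in m, angles in degrees, forces in N, time in s.
With the tool pointing down it reaches from about 0.375 to 0.925 m from the base axis. Payload 5.7 kg.
Tool frame: the origin (TCP) lies at the very end of the fingers, on their centre line; the grasp point (between the pads) lies arm.hold_point_z behind it (arm.hold_point_z is the distance from the TCP to the grasp point, in m); x points along the fingers, y is the direction in which the jaws open and shut, and the axes are right-handed (so a half turn about x gives the same grasp; the last joint's range is limited). The gripper opens to 88 mm and grips with 3 to 60 N. Pads are 20 mm wide; open, the fingers measure 115 mm over their backs; the gripper's body (75 mm by 178 mm) begins 61 mm behind the grasp point.
Start: joints at [63.02, 20.558, 86.54, -0, 72.909, -6.595], TCP at [0.209, 0.562, 0.223] pointing down, gripper open.
Joint ranges: [-170.27, 170.27], [-57.76, 135], [12.27, 136.19], [-55.21, 235.2], [11.17, 155.16], [-170.74, 170.74]. Speed limits (degrees/s): [136.94, 136.94, 180, 180, 180, 180].

## Interface

Orientations are given as a 3x3 rotation matrix whose columns are the frame's x, y, z axes.
In Python, from rig import arm, eyes, job gives the robot as it stands.
- The arm moves only by the tool apply_moves, never from a script. Its argument "plan" is one flat list of numbers, 7 for each row, row after row: the turn, a rotation vector about the world's x, y, z in rad, then the shift along the world's x, y, z in m, then the finger opening in m, from 0 to 0.0878. In form: [wx, wy, wz, tx, ty, tz, jaw, wx, wy, wz, tx, ty, tz, jaw, ...]. A call has 1 to 8 rows; each row shifts and turns the pose as measured when the row begins; what a row does not reach is not made up. A row lasts 1/8 s, in which the tool goes at most 62.5 mm and 10.7 degrees, less where a joint would pass 70% of its speed; a pose out of reach is approached as far as the arm can. A call is refused whole if a number of a shift passes 0.0625 or a number of a turn 0.188, either way. A call with a gripper value outside its range is refused whole. The fingers move at their own pace and stop on an object; "newtons" is the grip in N (left out, the last holds). Time passes only in rows, so rows that do not move let the fingers close. It gives the time, the measured TCP pose, the force and the opening at its end, in the units of the state.
- arm.read_state(): the state, without advancing time (a new reading comes with each control period).
- eyes.snapshot(name): name is "scene" or "top"; returns a dict with "frame" (480x640x3 uint8, red, green, blue), "fx", "fy", "cx", "cy" (pixels), "k1" (the pictures are not rectified: a ray, as slopes to the right and down, at radius r is drawn at 1 + k1 r^2 times it, then the intrinsics apply), "eye" and "orientation" of the camera in the world. Camera axes: x right, y up, looking along -z (the intrinsics and any distortion apply to the point x, -y, -z); pixel columns grow to the right and rows downward; lengths in m; the calibration is good to about 2 mm. A picture is of the moment at which its call begins. There is no depth.
- job.sign_off(): hands the job in, once; it reports no verdict.
The state is a dict: "time": time; "joint_pos": joint angles; "joint_velocities": joint speeds; "effort": joint torques, N m; "eef_pos": TCP position; "eef_rot": TCP orientation; "ft_force": force on the tool from outside, world axes, zero at the start; "torque": the same for the moment, N m; "opening": opening from 0.0 (shut) to 1.0 (fully open).
Only numpy, scipy, OpenCV 4.12 (cv2) and the standard library are available. Lean on these libraries where they do the work, as an engineer would, in place of code of your own. Each camera call takes 0.05 s, during which the arm holds its last target.

## Task

The middle drawbar of the little drawbar module has lost its cap. Check that the bare drawbar runs freely by pulling it all the way out towards you and then pushing it fully home again; after that take the red spare cap and press it mouth down onto the bare metal stud until it clicks and sits fully down on its shoulder, and keep pressing it down firmly: finish while you are still pressing on the cap, without letting go. Leave the other two drawbars, the white and black spare caps and the other things on the desk alone.

Things in the scene. Friction and masses are not known exactly. Their poses are not given: they have to be found in the camera images.
- stud: upright metal ball stud (steel, brass tip) the cap snaps onto, 14 mm thick, 22 mm high, tip coned to 7 mm, on the bare middle drawbar . Origin: on its axis at the round steel shoulder (28 mm across) where the cap's rim finally rests, 75 mm above the desk. Four sprung steel bulges (23 mm over them) 12 mm up give the click. Axes: +x into the housing (away from the robot), +y left along the row, z up; pulling out is -x
- end_block (a point): centre of the bare drawbar's black end block, 28 x 28 x 22 mm, right under the stud's shoulder and moving with it, 14 mm below the stud's origin; grip or push the drawbar by it. Its y sides are flat and free; 50 mm of air below it. A thin steel bar joins its +x side to the housing. Same axes as the stud
- console: drawbar module, fixed; origin on the desk right under the stud's home position, same axes. Black housing with wooden cheeks, its front face 45 mm from the origin in +x, 120 mm deep, 274 mm wide, 88 mm high (small knobs to 95 mm). Its three drawbars stand out of the front; the neighbours' axes are 85 mm to either side of the middle one
- drawbar (a joint): travel of the bare middle drawbar: 0 m fully home (in), 0.040 m fully out (pulled towards the robot), with a stop at each end. A sprung detent half-way takes about 5 N to pass; elsewhere it slides with about 1 N of friction and stays where it is left. Starts within 3 mm of home
- red_cap_center (a point): red plastic cap, a round button 34 mm across, 28 mm high, about 30 g, standing mouth down on the desk; its centre, 14 mm above its rim, and 14 mm above the stud's origin once seated. Any turn about the vertical will do
- red_cap_mouth (a point): centre of the red cap's rim plane. The mouth is 22 mm across at the rim, 18 mm from 2 mm up (4 mm wider than the stud), the recess 24 mm deep. Pushed down over the stud it meets the bulges when the rim is 16 mm above the shoulder, takes about 15 N to pass them (most at 12 mm), then the force falls away to nothing by 4 mm and it clicks home: rim on the shoulder
- white_cap_center (a point): centre of the white spare cap, same outer shape and size as the red one; not to be used. The three spare caps stand in any order to the left of the module.
- black_cap_center (a point): centre of the black spare cap, same outer shape and size; not to be used
- white_bar_top (a point): centre of the top of the white cap fitted on the left (+y) neighbouring drawbar, 34 mm across, 103 mm above the table; it may start anywhere in its travel and must stay there
- black_bar_top (a point): centre of the top of the black cap fitted on the right (-y) neighbouring drawbar, 34 mm across, 103 mm above the table; it may start anywhere in its travel and must stay there
- mug: blue mug, 82 mm across, 95 mm high; origin under its centre
- screwdriver: screwdriver lying on the desk, 190 mm long
- tuner: blue tuner box, 70 x 110 x 28 mm; origin under its centre
- polish: amber bottle, 48 mm across, 130 mm high; origin under its centre
- guitar_slide: upright steel tube, 26 mm across, 60 mm high; origin under its centre
- screw_jar: glass jar, 60 mm across, 60 mm high; origin under its centre

How it is judged:
By the outcome, as a careful person would: the job done as asked, in the order asked, and still so for the second after the job is handed in, while the arm keeps its last pose, push and grip.
It also fails if it takes over 58 s, if anything falls off the work surface, if the arm or the gripper's body presses on something with over 40 N, if the wrist force passes 120 N, or if a joint passes its speed limit or range.

## Working session

There is one attempt and no reset: what is moved stays moved. The work goes in short steps, Python scripts to look and compute and a tool call to move; the robot and the scene stay as the last step left them, time stands still between calls to the robot, and variables do not carry over. Pictures are saved under pics/ and viewed, and the job is handed in when it is done.

Besides the shell and the picture viewer there is one more tool, called after "Emit:" as a command line: name --argument value ..., lists and objects as JSON in quotes. apply_moves: Moves the arm, as the interface text tells. Its arguments: {"type":"object","properties":{"plan":{"type":"array"},"newtons":{"type":"number"}},"required":["plan"]}

```bash
ls; mkdir -p pics
cat > h.py <<'E'
import numpy as np, cv2
from rig import arm, eyes, job
def snap(n,f):
    s=eyes.snapshot(n); cv2.imwrite('pics/'+f,cv2.cvtColor(s['frame'],cv2.COLOR_RGB2BGR)); return s
def ray(s,u,v):
    K=np.array([[s['fx'],0,s['cx']],[0,s['fy'],s['cy']],[0,0,1]],float)
    x,y=(u-s['cx'])/s['fx'],(v-s['cy'])/s['fy']
    a,b=x,y
    for _ in range(30):
        f=1+s['k1']*(a*a+b*b); a,b=x/f,y/f
    d=np.array(s['orientation'])@np.array([a,-b,-1.]); return np.array(s['eye']),d/np.linalg.norm(d)
def onz(s,u,v,z):
    e,d=ray(s,u,v); return e+d*(z-e[2])/d[2]
def proj(s,p):
    q=np.array(s['orientation']).T@(np.array(p)-np.array(s['eye'])); a,b=q[0]/-q[2],-q[1]/-q[2]
    f=1+s['k1']*(a*a+b*b); return s['fx']*a*f+s['cx'],s['fy']*b*f+s['cy']
def tri(r1,r2):
    (e1,d1),(e2,d2)=r1,r2
    t=np.linalg.lstsq(np.c_[d1,-d2],e2-e1,rcond=None)[0]
    p,q=e1+t[0]*d1,e2+t[1]*d2; return (p+q)/2,np.linalg.norm(p-q)
E
python3 - <<'E'
from h import *
for n in('scene','top'):
    s=snap(n,n+'0.png'); print(n,s['eye'],np.round(s['orientation'],3).tolist(),s['fx'],s['k1'])
print(arm.read_state(),arm.hold_point_z)
E
```

```text
pics
scene [0.83853742 0.53787953 0.87061772] [[-0.856, -0.393, 0.336], [0.516, -0.639, 0.57], [-0.009, 0.661, 0.75]] 440.7705405367607 -0.07521003364587167
top [ 0.27041033 -0.05225631  1.43204761] [[-0.02, 0.987, -0.158], [-1.0, -0.021, -0.006], [-0.01, 0.158, 0.987]] 535.3111726828537 -0.07459518298033879
{'time': 0.1, 'joint_pos': array([ 6.30210069e+01,  2.05941048e+01,  8.65899881e+01, -5.45649890e-04,
        7.29097022e+01, -6.59481412e+00]), 'joint_velocities': array([ 0.0341287 , -0.08513397, -0.2167784 ,  0.04060541, -0.06931629,
       -0.01526227]), 'effort': array([ 8.33550912e-04, -5.16358674e+01, -2.71405327e+01,  6.77328324e-02,
        2.75841099e-02,  8.82217904e-06]), 'eef_pos': array([0.20872309, 0.56188062, 0.22190916]), 'eef_rot': array([[-7.34550526e-04,  3.48309996e-01,  9.37379116e-01],
       [-1.46300941e-03,  9.37377991e-01, -3.48310724e-01],
       [-9.99998660e-01, -1.62724629e-03, -1.78970696e-04]]), 'ft_force': array([ 0.0245368 , -0.41190552, -0.2116229 ]), 'torque': array([ 0.00916947,  0.00743575, -0.05031865]), 'opening': 1.0002296422353727} 0.0187
```

View pics/scene0.png

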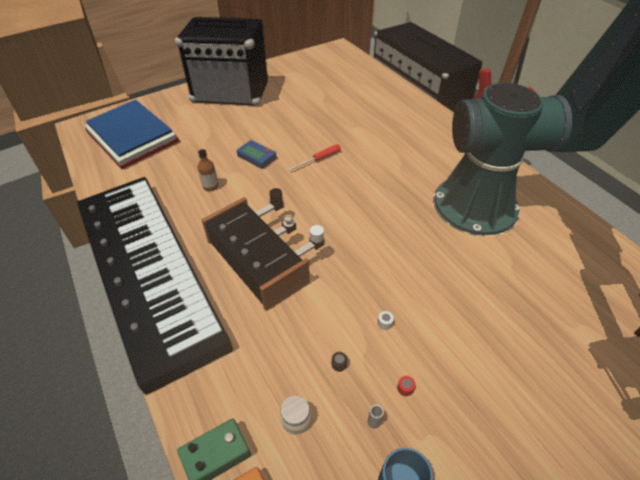

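View pics/top0.png

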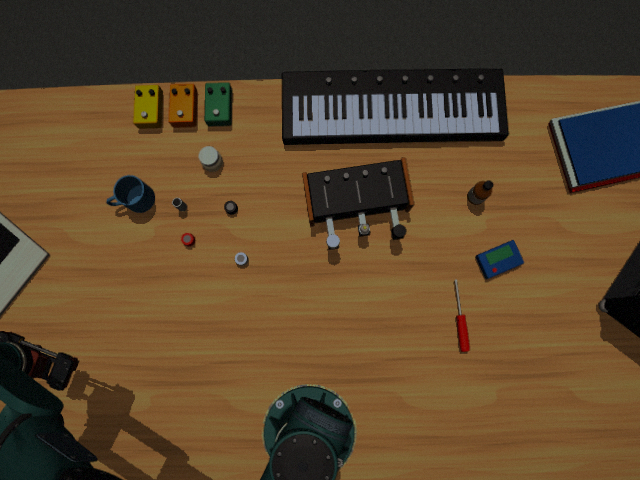

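The scene view shows the red cap at (406,384) and the bare stud at about (289,220). The top view shows the red cap at (188,240), the bare drawbar at (364,230), the white neighbour at (333,241) and the black one at (399,231). I'll zoom in next.

Run:
```python
import cv2,numpy as np
a=cv2.imread('pics/scene0.png');b=cv2.imread('pics/top0.png')
z=lambda i,x,y,w,h,k:cv2.resize(i[y:y+h,x:x+w],None,fx=k,fy=k,interpolation=cv2.INTER_CUBIC)
A=z(a,240,180,100,75,4);B=z(b,300,190,120,75,4)[:, :400];B=z(b,315,195,100,75,4)
C=z(a,360,300,100,75,4)[:,:400];C=z(a,365,345,100,75,4);D=z(b,150,190,100,75,4)
cv2.imwrite('pics/z0.png',np.vstack([np.hstack([A,B]),np.hstack([C,D])]))
```

```text
(no output)
```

View pics/z0.png

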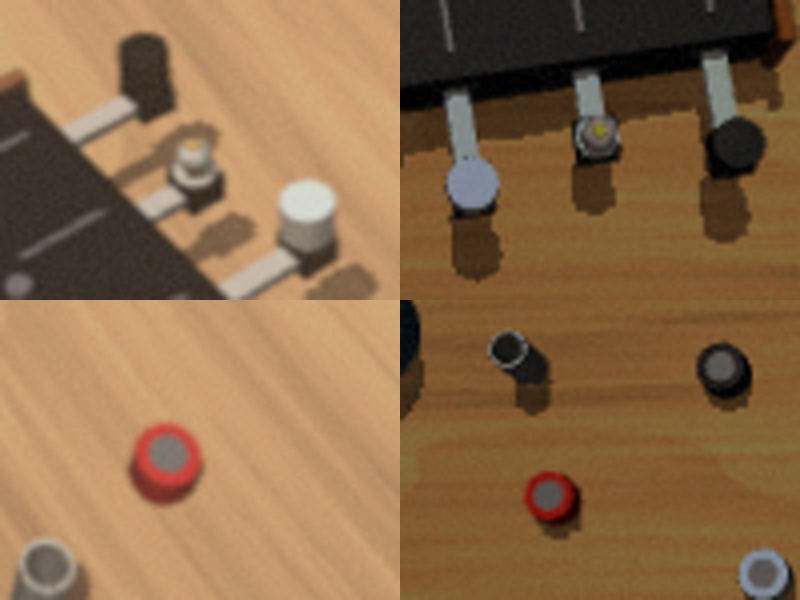

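```bash
cat > m.py <<'E'
from h import *
def cen(m,u,v,r):
    k=np.zeros_like(m);cv2.circle(k,(int(u),int(v)),r,255,-1);m=cv2.bitwise_and(m,k);M=cv2.moments(m,True);return M['m10']/M['m00'],M['m01']/M['m00'],M['m00']
E
python3 - <<'E'
from m import *
S=eyes.snapshot('scene');T=eyes.snapshot('top')
P={'redtop':((407,383.5),(187,239),.028),'tip':((288.2,216.5),(365,227.5),.097),'white':((316.7,230.2),(333.2,241),.103),'black':((275.7,192),(400,230.5),.103)}
for n,(a,b,z) in P.items():
    p,g=tri(ray(S,*a),ray(T,*b)); print(n,p.round(4),'gap',round(g,4),onz(S,*a,z).round(4),onz(T,*b,z).round(4))
for n,s,c in(('S',S,(407,384)),('T',T,(188,240))):
    h=cv2.cvtColor(s['frame'],cv2.COLOR_RGB2HSV)
    m=((cv2.inRange(h,(0,150,60),(6,255,255))|cv2.inRange(h,(172,150,60),(180,255,255))))
    k=np.zeros_like(m);cv2.circle(k,c,14,255,-1);m&=k
    cs=cv2.convexHull(cv2.findNonZero(m)); M=cv2.moments(cs); u,v=M['m10']/M['m00'],M['m01']/M['m00']
    print(n,u,v,M['m00'],onz(s,u,v,.014),cv2.boundingRect(cs))
# housing top edges in top view
g=cv2.cvtColor(T['frame'],cv2.COLOR_RGB2GRAY)
m=(g<60).astype(np.uint8)*255
m[:150]=0;m[232:]=0;m[:,:295]=0;m[:,420:]=0
print(g[175:230:3,355],g[175:230:3,345])
for u,v in((347,196),):pass
E
python3 - <<'E'
import cv2
b=cv2.imread('pics/top0.png');cv2.imwrite('pics/z1.png',cv2.resize(b[150:250,295:425],None,fx=6,fy=6,interpolation=cv2.INTER_CUBIC))
E
```

```text
redtop [0.5091 0.3193 0.0269] gap 0.0002 [0.5095 0.3196 0.028 ] [0.509  0.3189 0.028 ]
tip [ 0.5171 -0.1524  0.0944] gap 0.0011 [ 0.5177 -0.1497  0.097 ] [ 0.517  -0.1525  0.097 ]
white [ 0.4835 -0.0711  0.1009] gap 0.0 [ 0.4844 -0.0694  0.103 ] [ 0.4831 -0.071   0.103 ]
black [ 0.5059 -0.2398  0.1023] gap 0.0015 [ 0.5057 -0.2385  0.103 ] [ 0.5063 -0.2402  0.103 ]
S 405.9170153417015 385.28312412831235 239.0 [0.50821527 0.31783324 0.014     ] (398, 376, 17, 20)
T 186.98924731182794 238.47158218125958 108.5 [0.51284323 0.32270543 0.014     ] (181, 233, 13, 12)
[ 32  27  45  34  28  32  30  31  28  36  31  25   2   6  29  48  50  54
 101] [90 20 27 29 30 25 35 33 31 31 34 30 32  0  4 46 50 53 68]
```

View pics/z1.png

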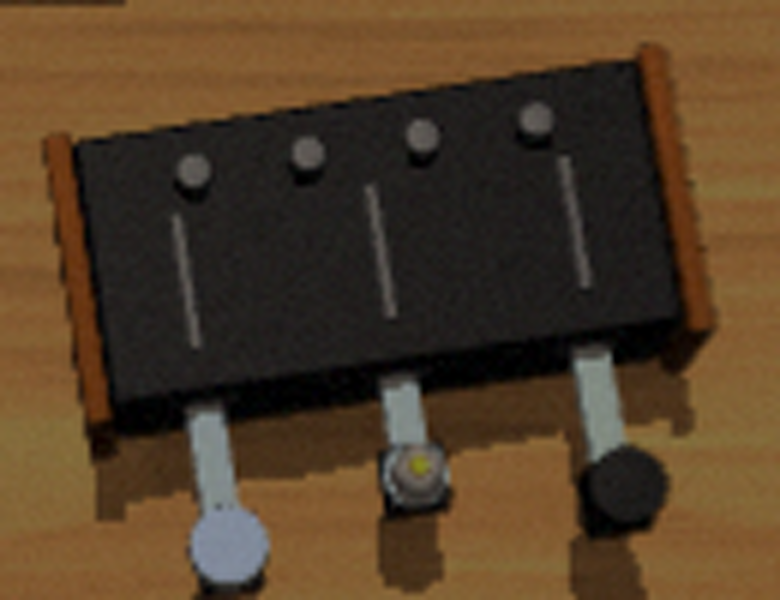

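Run:
```python
from m import *
T=eyes.snapshot('top')
q=lambda x,y,z=.088:onz(T,295+(x+.5)/6-.5,150+(y+.5)/6-.5,z)
L={'front':((118,400),(680,318)),'back':((80,145),(640,62)),'slotL':((195,347),(178,215)),'slotM':((390,317),(370,185)),'slotR':((586,288),(564,157)),'cheekL':((95,425),(55,138)),'cheekR':((700,335),(652,47))}
for n,(a,b) in L.items():
    d=q(*b)-q(*a); an=np.degrees(np.arctan2(d[1],d[0])); print(n,q(*a).round(4),q(*b).round(4),round(an,2),np.linalg.norm(d).round(4))
print('tip',q(418,466,.097))
f=(q(118,400));d=q(680,318)-f;d/=np.linalg.norm(d);n=np.array([-d[1],d[0],0]);
print('dist front->tip',np.dot(q(418,466,.097)-f,n))
print('slot mid',q(380,251))
```

```text
front [ 0.5508 -0.0242  0.088 ] [ 0.5815 -0.2659  0.088 ] -82.76 0.2437
back [ 0.6639 -0.0097  0.088 ] [ 0.6961 -0.2539  0.088 ] -82.5 0.2463
slotL [ 0.5733 -0.0576  0.088 ] [ 0.6317 -0.0515  0.088 ] 5.94 0.0588
slotM [ 0.5846 -0.1415  0.088 ] [ 0.6432 -0.1347  0.088 ] 6.59 0.059
slotR [ 0.5956 -0.2261  0.088 ] [ 0.654 -0.219  0.088] 6.88 0.0588
cheekL [ 0.5401 -0.0142  0.088 ] [0.6673 0.0011 0.088 ] 6.85 0.1281
cheekR [ 0.5739 -0.2742  0.088 ] [ 0.7028 -0.2595  0.088 ] 6.49 0.1297
tip [ 0.51771275 -0.15065842  0.097     ]
dist front->tip -0.048784682804022435
slot mid [ 0.61379973 -0.13808077  0.088     ]
```

Emit:
apply_moves --plan '[0,0,0.06,0.036,-0.05,0,0.06,0,0,0.06,0.036,-0.05,0,0.06,0,0,0.06,0.036,-0.05,0,0.06,0,0,0.06,0.036,-0.05,0,0.06,0,0,0.06,0.036,-0.05,0,0.06,0,0,0.06,0.036,-0.05,0,0.06,0,0,0.06,0.036,-0.05,0,0.06,0,0,0.06,0.036,-0.05,0,0.06]' --newtons 30

```text
time: 1.25
eef_pos: [0.4994, 0.1576, 0.2227]
eef_rot: [[0.002, -0.148, 0.989], [0.003, 0.989, 0.148], [-1.0, 0.003, 0.003]]
ft_force: [0.8, 0.5, -0.5]
opening: 0.681
```

Emit:
apply_moves --plan '[0,0,-0.004,0.003,-0.051,-0.005,0.05,0,0,-0.004,0.003,-0.051,-0.005,0.05,0,0,-0.004,0.003,-0.051,-0.005,0.05,0,0,-0.004,0.003,-0.051,-0.005,0.05,0,0,-0.004,0.003,-0.051,-0.005,0.05,0,0,-0.004,0.003,-0.051,-0.005,0.05,0,0,0,0,0,0,0.05]'

```text
time: 2.12
eef_pos: [0.5211, -0.1628, 0.1923]
eef_rot: [[0.008, -0.119, 0.993], [0.002, 0.993, 0.118], [-1.0, 0.001, 0.008]]
ft_force: [0.4, 1.0, -0.2]
opening: 0.57
```

Run:
```python
from m import *
s=arm.read_state();print(s['eef_pos'],s['eef_rot'].round(4).tolist(),s['joint_pos'])
R=s['eef_rot'];print('yaw',np.degrees(np.arctan2(R[1,1],R[0,1])))
S=snap('scene','s1.png')
```

```text
[ 0.52112645 -0.16284036  0.19227215] [[0.0079, -0.1185, 0.9929], [0.0022, 0.993, 0.1185], [-1.0, 0.0012, 0.0081]] [ -24.81543685   17.67689926   95.71783534    0.33005015   66.24682917
 -121.75288832]
yaw 96.8057326459574
```

View pics/s1.png

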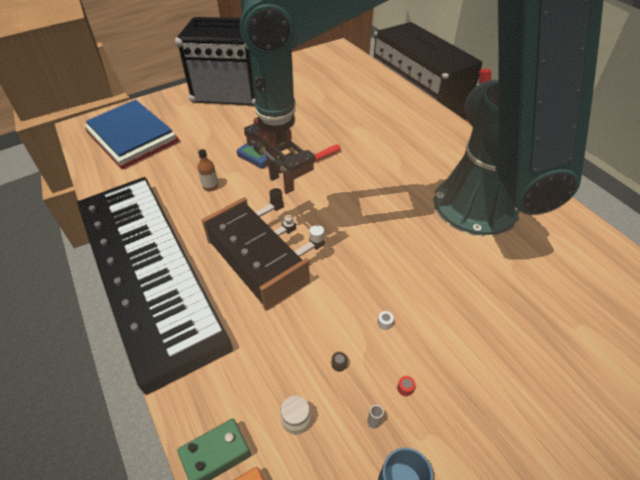

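Emit:
apply_moves --plan '[0,0.008,0,-0.0036,0.0123,0,0.05,0,0,0,0,0,0,0.05,0,0,0,0,0,-0.035,0.05,0,0,0,0,0,-0.035,0.05,0,0,0,0,0,0,0.05]'

```text
time: 2.8
eef_pos: [0.5173, -0.1411, 0.1225]
eef_rot: [[0.001, -0.128, 0.992], [0.004, 0.992, 0.128], [-1.0, 0.004, 0.001]]
ft_force: [0.5, 0.7, 0.3]
opening: 0.57
```

Run:
```python
from m import *
s=arm.read_state();print(s['eef_pos'],s['eef_rot'].round(4).tolist())
a=snap('scene','s2.png')['frame'];b=snap('top','t2.png')['frame']
z=lambda i,x,y:cv2.resize(i[y:y+75,x:x+100],None,fx=4,fy=4,interpolation=cv2.INTER_CUBIC)
cv2.imwrite('pics/z2.png',np.hstack([z(a,240,165),z(b,315,190)])[:,:,::-1])
```

```text
[ 0.51726027 -0.14107193  0.12254875] [[0.0008, -0.1276, 0.9918], [0.0039, 0.9918, 0.1276], [-1.0, 0.0037, 0.0013]]
```

View pics/z2.png

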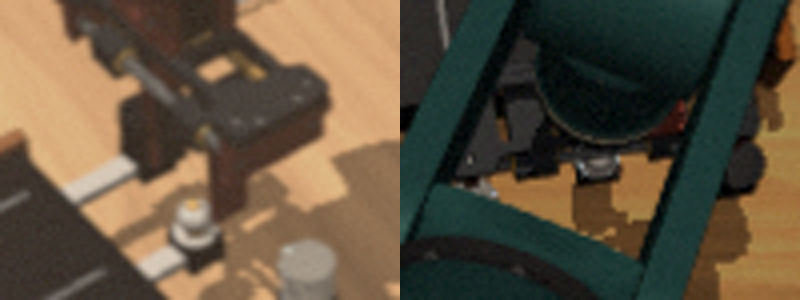

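Emit:
apply_moves --plan '[0,0,0,0,-0.006,0,0.05,0,0,0,0,0,0,0.05,0,0,0,0,0,0,0.05]'

```text
time: 3.28
eef_pos: [0.5218, -0.1494, 0.1285]
eef_rot: [[0.011, -0.128, 0.992], [-0.001, 0.992, 0.128], [-1.0, -0.002, 0.011]]
ft_force: [-0.9, -0.5, -0.0]
opening: 0.566
```

Emit:
apply_moves --plan '[0,0,0,0,0,0,0.05,0,0,0,0,0,0,0.05]'

```text
time: 3.52
eef_pos: [0.5221, -0.1497, 0.1291]
eef_rot: [[0.012, -0.127, 0.992], [-0.001, 0.992, 0.127], [-1.0, -0.002, 0.012]]
ft_force: [-0.6, -1.1, -0.3]
opening: 0.574
```

Run:
```python
from m import *
s=arm.read_state();print(s['eef_pos'],s['joint_velocities'].round(2),s['eef_rot'].round(4).tolist())
eyes.snapshot('top')
s=arm.read_state();print(s['eef_pos'],s['joint_velocities'].round(2))
```

```text
[ 0.52205025 -0.14967945  0.1290505 ] [-0.03 -0.12 -0.07 -0.03  0.05  0.05] [[0.0118, -0.1275, 0.9918], [-0.0009, 0.9918, 0.1275], [-0.9999, -0.0024, 0.0116]]
[ 0.52201634 -0.14968921  0.12900248] [ 0.06  0.12  0.08 -0.09 -0.08 -0.01]
```

Emit:
apply_moves --plan '[0,0.006,0,-0.003,-0.001,-0.008,0.05,0,0.004,0,-0.001,0,-0.008,0.05,0,0,0,0,0,-0.004,0.05,0,0,0,0,0,0,0.05,0,0,0,0,0,0,0.05]'

```text
time: 4.2
eef_pos: [0.5171, -0.1505, 0.1067]
eef_rot: [[-0.001, -0.127, 0.992], [-0.0, 0.992, 0.127], [-1.0, -0.0, -0.001]]
ft_force: [-0.6, 0.6, 0.6]
opening: 0.569
```

Emit:
apply_moves --plan '[0,0,0,0,0,-0.012,0.05,0,0,0,0,0,-0.012,0.05,0,0,0,0,0,-0.012,0.05,0,0,0,0,0,-0.01,0.05,0,0,0,0,0,-0.004,0.05,0,0,0,0,0,0,0.05,0,0,0,0,0,0,0.05]'

```text
time: 5.08
eef_pos: [0.5169, -0.1504, 0.0528]
eef_rot: [[-0.001, -0.128, 0.992], [0.0, 0.992, 0.128], [-1.0, 0.0, -0.001]]
ft_force: [-0.0, 0.0, 0.2]
opening: 0.568
```

Run:
```python
from m import *
s=arm.read_state();print(s['eef_pos'],s['eef_rot'].round(4).tolist())
a=snap('scene','s3.png')['frame'];b=snap('top','t3.png')['frame']
z=lambda i,x,y:cv2.resize(i[y:y+75,x:x+100],None,fx=4,fy=4,interpolation=cv2.INTER_CUBIC)
cv2.imwrite('pics/z3.png',np.hstack([z(a,240,175),z(b,315,190)])[:,:,::-1])
```

```text
[ 0.51687536 -0.15035374  0.05277765] [[-0.0012, -0.1275, 0.9918], [0.0001, 0.9918, 0.1275], [-1.0, 0.0002, -0.0012]]
```

View pics/z3.png

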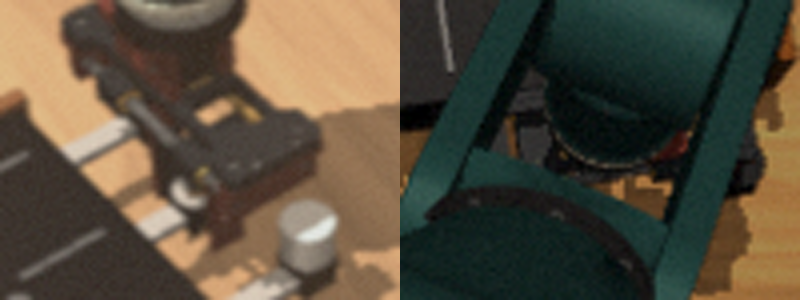

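The fingers straddle the end block with the stud between them, at about (185,190) in the left crop. I'll close on it now.

Emit:
apply_moves --plan '[0,0,0,0,0,0,0.022,0,0,0,0,0,0,0.022,0,0,0,0,0,0,0.022,0,0,0,0,0,0,0.022]' --newtons 20

```text
time: 5.68
eef_pos: [0.5183, -0.1527, 0.0535]
eef_rot: [[0.002, -0.128, 0.992], [-0.004, 0.992, 0.128], [-1.0, -0.004, 0.001]]
ft_force: [0.1, 4.3, 0.6]
opening: 0.318
```

Emit:
apply_moves --plan '[0,0,0,-0.006,-0.0007,0,0.022,0,0,0,-0.006,-0.0007,0,0.022,0,0,0,-0.006,-0.0007,0,0.022,0,0,0,-0.006,-0.0007,0,0.022,0,0,0,0,0,0,0.022]' --newtons 35

```text
time: 6.3
eef_pos: [0.494, -0.1559, 0.0535]
eef_rot: [[0.005, -0.128, 0.992], [-0.005, 0.992, 0.129], [-1.0, -0.005, 0.004]]
ft_force: [-2.5, -1.9, -0.0]
opening: 0.319
```

Emit:
apply_moves --plan '[0,0,0,-0.006,-0.0008,0,0.022,0,0,0,-0.005,-0.0006,0,0.022,0,0,0,-0.005,-0.0006,0,0.022,0,0,0,-0.005,-0.0006,0,0.022,0,0,0,-0.005,-0.0006,0,0.022]'

```text
time: 6.92
eef_pos: [0.4795, -0.1579, 0.0542]
eef_rot: [[0.029, -0.122, 0.992], [-0.003, 0.993, 0.122], [-1.0, -0.006, 0.028]]
ft_force: [17.1, 9.1, -15.9]
opening: 0.314
```

Emit:
apply_moves --plan '[0,0.014,0,-0.004,-0.0005,0,0.022,0,0.01,0,-0.004,-0.0005,0,0.022]'

```text
time: 7.18
eef_pos: [0.4793, -0.1579, 0.0542]
eef_rot: [[0.019, -0.119, 0.993], [-0.002, 0.993, 0.119], [-1.0, -0.004, 0.019]]
ft_force: [13.4, 6.8, -16.1]
opening: 0.319
```

Run:
```python
from m import *
s=arm.read_state();print(s['eef_pos'],s['ft_force'],s['eef_rot'].round(4).tolist())
a=snap('scene','s4.png')['frame'];b=snap('top','t4.png')['frame']
z=lambda i,x,y:cv2.resize(i[y:y+75,x:x+100],None,fx=4,fy=4,interpolation=cv2.INTER_CUBIC)
cv2.imwrite('pics/z4.png',np.hstack([z(a,240,175),z(b,315,190)])[:,:,::-1])
```

```text
[ 0.47930245 -0.1579049   0.05422438] [ 13.36999581   6.84163119 -16.0875774 ] [[0.019, -0.1188, 0.9927], [-0.0019, 0.9929, 0.1188], [-0.9998, -0.0041, 0.0186]]
```

View pics/z4.png

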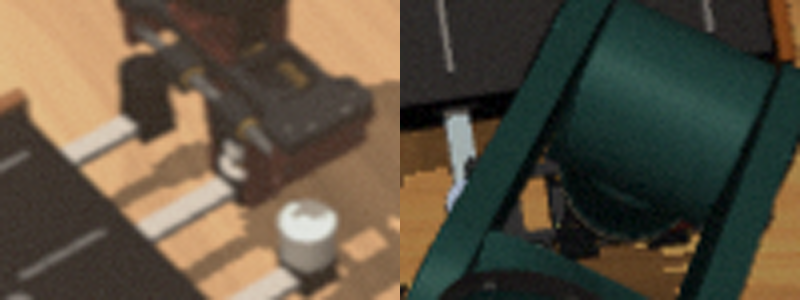

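The bar is fully out: it hits the stop after about 39 mm of travel, with 13 to 17 N opposing. Next I push it home.

Emit:
apply_moves --plan '[0,0,0,0.006,0.0007,0,0.022,0,0.008,0,0.006,0.0007,0,0.022,0,0.004,0,0.006,0.0007,0,0.022,0,0,0,0.006,0.0007,0,0.022,0,0,0,0.006,0.0007,0,0.022,0,0,0,0.005,0.0006,0,0.022]'

```text
time: 8.02
eef_pos: [0.5094, -0.1538, 0.0541]
eef_rot: [[-0.006, -0.122, 0.993], [-0.002, 0.993, 0.122], [-1.0, -0.001, -0.006]]
ft_force: [-0.4, -1.6, -1.8]
opening: 0.316
```

Emit:
apply_moves --plan '[0,0,0,0.005,0.0006,0,0.022,0,0,0,0.004,0.0005,0,0.022,0,0,0,0.004,0.0005,0,0.022,0,0,0,0.004,0.0005,0,0.022,0,0,0,0.004,0.0005,0,0.022]'

```text
time: 8.65
eef_pos: [0.5196, -0.1524, 0.0538]
eef_rot: [[-0.029, -0.127, 0.992], [-0.004, 0.992, 0.127], [-1.0, -0.0, -0.029]]
ft_force: [-12.0, -7.9, 7.5]
opening: 0.318
```

Emit:
apply_moves --plan '[0,-0.015,0,0.002,0.0002,0,0.022,0,-0.01,0,0.0015,0.0002,0,0.022,0,0,0,0.001,0.0001,0,0.022]'

```text
time: 9.02
eef_pos: [0.5198, -0.1524, 0.0539]
eef_rot: [[-0.012, -0.127, 0.992], [-0.004, 0.992, 0.127], [-1.0, -0.003, -0.012]]
ft_force: [-4.3, -3.8, 2.3]
opening: 0.315
```

Emit:
apply_moves --plan '[0,-0.008,0,0,0,0,0.048,0,0,0,0,0,0,0.048,0,0,0,0,0,0,0.048]'

```text
time: 9.4
eef_pos: [0.522, -0.1519, 0.0542]
eef_rot: [[0.0, -0.126, 0.992], [-0.004, 0.992, 0.126], [-1.0, -0.003, -0.0]]
ft_force: [0.0, 0.4, 0.2]
opening: 0.543
```

Emit:
apply_moves --plan '[0,0,0,0,0,0.02,0.048,0,0,0,0,0,0.03,0.048,0,0,0,0,0,0.035,0.048,0,0,0,-0.005,0.03,0.03,0.06,0,0,0,-0.005,0.055,0,0.06,0,0,0,0,0.055,0,0.06,0,0,0,0,0.055,0,0.06,0,0,0,0,0.055,0,0.06]' --newtons 45

```text
time: 10.4
eef_pos: [0.5156, 0.1028, 0.1744]
eef_rot: [[0.009, -0.118, 0.993], [-0.002, 0.993, 0.118], [-1.0, -0.003, 0.009]]
ft_force: [1.2, 0.1, 0.1]
opening: 0.685
```

Run:
```python
from m import *
s=arm.read_state();print(s['eef_pos'],s['ft_force'],s['eef_rot'].round(4).tolist())
a=snap('scene','s5.png')['frame'];b=snap('top','t5.png')['frame']
z=lambda i,x,y:cv2.resize(i[y:y+75,x:x+100],None,fx=4,fy=4,interpolation=cv2.INTER_CUBIC)
cv2.imwrite('pics/z5.png',np.hstack([z(a,240,180),z(b,315,195)])[:,:,::-1])
```

```text
[0.51562206 0.10276882 0.17437213] [1.2054539  0.1385286  0.09157911] [[0.009, -0.1178, 0.993], [-0.002, 0.993, 0.1179], [-1.0, -0.0031, 0.0087]]
```

View pics/z5.png

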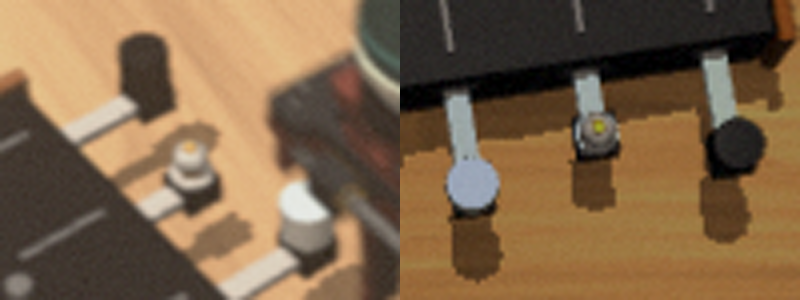

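The bar is home, with the tip now at top-view (364.6,226.6), about 1 px (2 mm) further in. The neighbours have not moved. I'll measure the tip by its brass colour.

Run:
```python
from m import *
res={}
for lab,fs,ft in(('before','scene0','top0'),('after','s5','t5')):
  S=eyes.snapshot('scene') if lab=='before' and 0 else None
S=eyes.snapshot('scene');T=eyes.snapshot('top')
for lab,fs,ft in(('before','scene0','top0'),('after','s5','t5')):
  r=[]
  for s,f,c in((S,fs,(288,216)),(T,ft,(365,227))):
    i=cv2.imread(f'pics/{f}.png').astype(float); p=i[c[1]-4:c[1]+5,c[0]-4:c[0]+5]
    w=np.clip(p[:,:,1:].min(2)-p[:,:,0]-25,0,None)
    if s is S: w=np.clip(p[:,:,1:].min(2)-p[:,:,0]-50,0,None)
    w[[0,-1]]=0;w[:,[0,-1]]=0
    # keep blob near center
    y,x=np.mgrid[-4:5,-4:5]; w*=(x*x+y*y<=10)
    u,v=c[0]+(w*x).sum()/w.sum(),c[1]+(w*y).sum()/w.sum(); r.append((u,v)); print(lab,f,round(u,2),round(v,2),onz(s,u,v,.097).round(4),w.sum())
  print(tri(ray(S,*r[0]),ray(T,*r[1])))
```

```text
before scene0 287.7 215.75 [ 0.5176 -0.1526  0.097 ] 20.0
before top0 364.42 227.05 [ 0.5182 -0.1511  0.097 ] 400.0
(array([ 0.51807904, -0.15110938,  0.09856154]), np.float64(0.0003783135831210836))
after s5 286.9 216.28 [ 0.5201 -0.1521  0.097 ] 40.0
after t5 364.25 226.07 [ 0.5208 -0.1508  0.097 ] 517.0
(array([ 0.52059725, -0.15072106,  0.09843221]), np.float64(0.00025170651822617294))
```

Emit:
apply_moves --plan '[0,0,0,-0.002,0.055,-0.01,0.06,0,0,0,-0.002,0.055,-0.01,0.06,0,0,0,0,0.05,-0.01,0.06,0,0,0,0,0.03,-0.01,0.06,0,0,0,0,0,0,0.06,0,0,0,0,0,0,0.06,0,0,0,0,0,0,0.06]'

```text
time: 11.48
eef_pos: [0.5169, 0.2848, 0.1334]
eef_rot: [[0.011, -0.107, 0.994], [-0.006, 0.994, 0.107], [-1.0, -0.008, 0.011]]
ft_force: [0.5, -0.4, 0.2]
opening: 0.676
```

Run:
```python
from m import *
s=arm.read_state();print(s['eef_pos'],s['joint_velocities'].round(1),s['eef_rot'].round(4).tolist())
S=eyes.snapshot('scene');T=eyes.snapshot('top')
print([proj(S,(.509,.319,.028)),proj(T,(.509,.319,.028))])
a=snap('scene','s6.png')['frame'];b=snap('top','t6.png')['frame']
z=lambda i,x,y:cv2.resize(i[y:y+75,x:x+100],None,fx=4,fy=4,interpolation=cv2.INTER_CUBIC)
cv2.imwrite('pics/z6.png',np.hstack([z(a,360,340),z(b,140,200)])[:,:,::-1])
```

```text
[0.51691068 0.28482039 0.13340773] [-1.1 -0.3  0.  -0.2  0.1 -0.4] [[0.0114, -0.1071, 0.9942], [-0.0063, 0.9942, 0.1072], [-0.9999, -0.0075, 0.0106]]
[(np.float64(406.99022772687766), np.float64(383.1228040017992)), (np.float64(186.97967354801546), np.float64(239.0056464577979))]
```

View pics/z6.png

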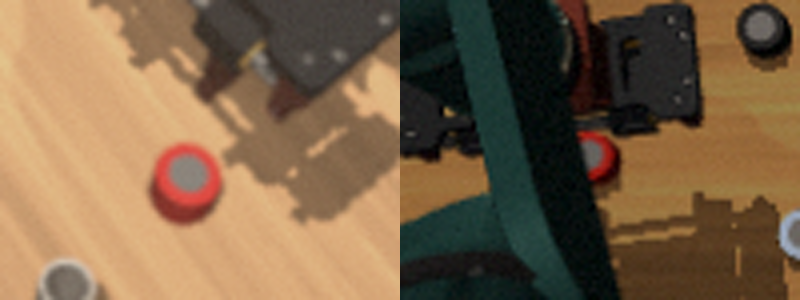

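Emit:
apply_moves --plan '[0.006,0.009,0,-0.0065,0.025,-0.01,0.06,0,0,0,-0.001,0.006,-0.01,0.06,0,0,0,0,0.002,-0.005,0.06,0,0,0,0,0,0,0.06,0,0,0,0,0,0,0.06]'

```text
time: 12.3
eef_pos: [0.5083, 0.3206, 0.1065]
eef_rot: [[0.002, -0.108, 0.994], [0.0, 0.994, 0.108], [-1.0, -0.0, 0.002]]
ft_force: [0.3, 0.0, 0.9]
opening: 0.683
```

Emit:
apply_moves --plan '[0,0,0,0.001,-0.001,-0.012,0.06,0,0,0,0,0,-0.014,0.06,0,0,0,0,0,-0.014,0.06,0,0,0,0,0,-0.014,0.06,0,0,0,0,0,-0.006,0.06,0,0,0,0,0,0,0.06,0,0,0,0,0,0,0.06]'

```text
time: 13.18
eef_pos: [0.5092, 0.3186, 0.0416]
eef_rot: [[0.001, -0.108, 0.994], [-0.001, 0.994, 0.108], [-1.0, -0.001, 0.001]]
ft_force: [-0.5, 0.7, 0.8]
opening: 0.681
```

Run:
```python
from m import *
a=snap('scene','s7.png')['frame'];b=snap('top','t7.png')['frame']
z=lambda i,x,y:cv2.resize(i[y:y+75,x:x+100],None,fx=4,fy=4,interpolation=cv2.INTER_CUBIC)
cv2.imwrite('pics/z7.png',np.hstack([z(a,360,340),z(b,140,200)])[:,:,::-1])
```

```text
(no output)
```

View pics/z7.png

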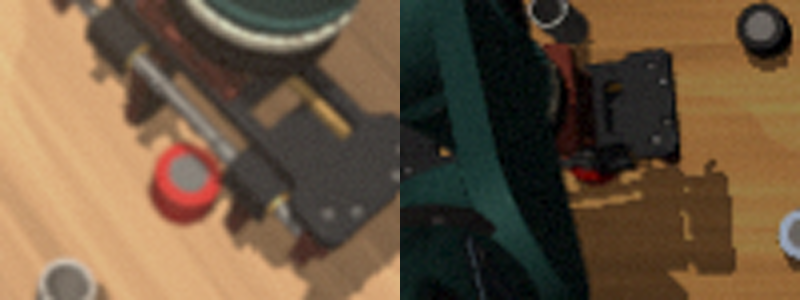

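Run:
```python
from m import *
S=eyes.snapshot('scene');s=arm.read_state();p=s['eef_pos'];y=s['eef_rot'][:,1]
for d in(-.03,.03):
  u,v=proj(S,p+d*y);print((u-360)*4,(v-340)*4)
u,v=proj(S,p);print((u-360)*4,(v-340)*4)
```

```text
149.0340325724069 115.91528230933363
234.77189775909596 207.02761799486825
191.23626828413308 160.78275570882374
```

Finger tips at crop (145,115) and (237,215) straddle the cap top at (187,173), which matches the projection. Descending now.

Emit:
apply_moves --plan '[0,0,0,0,0.0005,-0.01,0.06,0,0,0,0,0,-0.01,0.06,0,0,0,0,0,-0.006,0.06,0,0,0,0,0,-0.002,0.06,0,0,0,0,0,0,0.06,0,0,0,0,0,0,0.06]'

```text
time: 14.08
eef_pos: [0.5094, 0.3193, 0.0121]
eef_rot: [[0.001, -0.108, 0.994], [-0.0, 0.994, 0.108], [-1.0, -0.0, 0.001]]
ft_force: [-0.2, -0.6, 0.5]
opening: 0.682
```

Emit:
apply_moves --plan '[0,0,0,0,0,-0.005,0.06,0,0,0,0,0,-0.003,0.06,0,0,0,0,0,0,0.06,0,0,0,0,0,0,0.04]'

```text
time: 14.58
eef_pos: [0.5098, 0.3195, 0.004]
eef_rot: [[0.002, -0.108, 0.994], [0.0, 0.994, 0.108], [-1.0, -0.0, 0.002]]
ft_force: [0.1, 0.5, -0.1]
opening: 0.605
```

Emit:
apply_moves --plan '[0,0,0,0,0,0,0.028,0,0,0,0,0,0,0.028,0,0,0,0,0,0,0.028,0,0,0,0,0,0,0.028]' --newtons 50

```text
time: 15.08
eef_pos: [0.5098, 0.3195, 0.0042]
eef_rot: [[0.002, -0.108, 0.994], [0.0, 0.994, 0.108], [-1.0, -0.0, 0.002]]
ft_force: [-0.3, 0.1, -0.3]
opening: 0.382
```

Emit:
apply_moves --plan '[0,0,0,0,0,0.02,0.028,0,0,0,0,0,0.035,0.028,0,0,0,0,0,0.04,0.028,0,0,0,0,-0.02,0.03,0.028,0,0,0,0.002,-0.05,0.01,0.028,0,0,0,0.002,-0.055,0,0.028,0,0,0,0.002,-0.055,0,0.028,0,0,0,0.002,-0.05,0,0.028]'

```text
time: 16.08
eef_pos: [0.5178, 0.0865, 0.144]
eef_rot: [[0.006, -0.114, 0.993], [0.0, 0.993, 0.114], [-1.0, -0.0, 0.006]]
ft_force: [0.5, 0.7, -0.4]
opening: 0.382
```

Run:
```python
from m import *
s=arm.read_state();print(s['eef_pos'],s['opening'],s['eef_rot'].round(4).tolist())
a=snap('scene','s8.png')
```

```text
[0.51777913 0.08645288 0.1439704 ] 0.38188900511364793 [[0.0062, -0.1145, 0.9934], [0.0004, 0.9934, 0.1145], [-1.0, -0.0003, 0.0062]]
```

View pics/s8.png

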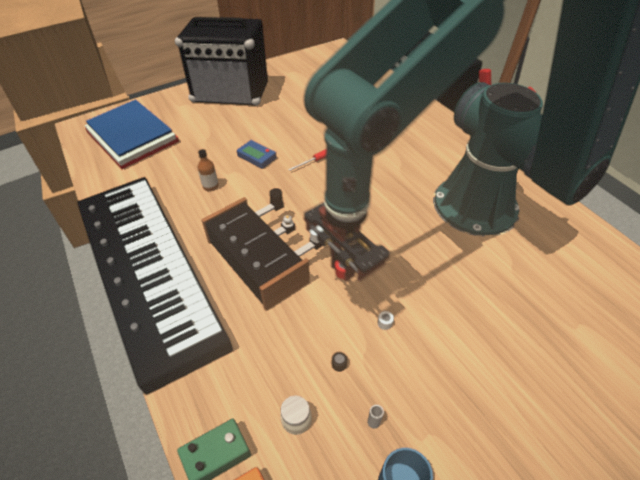

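The cap is held, red at (341,268). I'll carry on to a point above the stud.

Emit:
apply_moves --plan '[0,0,0,0,-0.05,0.01,0.028,0,0,0,0.0015,-0.05,0,0.028,0,0,0,0.0015,-0.05,0,0.028,0,0,0,0,-0.04,0,0.028,0,0,0,0,-0.015,0,0.028,0,0,0,0,0,0,0.028,0,0,0,0,0,0,0.028,0,0,0,0,0,0,0.028]'

```text
time: 17.12
eef_pos: [0.5205, -0.1278, 0.1546]
eef_rot: [[0.007, -0.112, 0.994], [-0.002, 0.994, 0.112], [-1.0, -0.002, 0.007]]
ft_force: [-0.1, 0.4, -0.3]
opening: 0.384
```

Emit:
apply_moves --plan '[0,0.005,0,0,-0.018,-0.008,0.028,0,0,0,0,-0.004,-0.006,0.028,0,0,0,0,0,-0.003,0.028,0,0,0,0,0,0,0.028,0,0,0,0,0,0,0.028,0,0,0,0,0,0,0.028]'

```text
time: 17.88
eef_pos: [0.5204, -0.1495, 0.1359]
eef_rot: [[0.001, -0.114, 0.993], [-0.001, 0.993, 0.114], [-1.0, -0.001, 0.001]]
ft_force: [0.2, -0.0, 1.0]
opening: 0.383
```

Run:
```python
from m import *
s=arm.read_state();print(s['eef_pos'],s['opening'],s['eef_rot'].round(4).tolist(),s['joint_velocities'].round(1))
a=snap('scene','s9.png')['frame'];b=snap('top','t9.png')['frame']
z=lambda i,x,y:cv2.resize(i[y:y+75,x:x+100],None,fx=4,fy=4,interpolation=cv2.INTER_CUBIC)
cv2.imwrite('pics/z9.png',np.hstack([z(a,240,165),z(b,315,190)])[:,:,::-1])
S=eyes.snapshot('scene');
for q in [(.5205,-.1515,.097),s['eef_pos']-[0,0,.004]]: u,v=proj(S,q);print((u-240)*4,(v-165)*4)
```

```text
[ 0.52036192 -0.14952816  0.13594281] 0.38302916643569174 [[0.0008, -0.1142, 0.9935], [-0.001, 0.9935, 0.1142], [-1.0, -0.0011, 0.0007]] [ 0.1 -0.1 -0.1  0.  -0.   0.1]
187.4822318824199 205.93708951576752
185.63124742819878 167.02005420850458
```

View pics/z9.png

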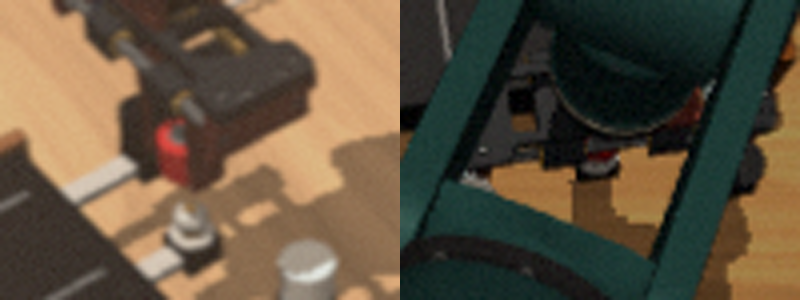

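Emit:
apply_moves --plan '[0,0,0,0.0003,-0.002,-0.008,0.028,0,0,0,0,0,-0.008,0.028,0,0,0,0,0,-0.006,0.028,0,0,0,0,0,0,0.028,0,0,0,0,0,0,0.028]'

```text
time: 18.65
eef_pos: [0.5204, -0.1516, 0.112]
eef_rot: [[0.0, -0.114, 0.993], [-0.001, 0.993, 0.114], [-1.0, -0.001, 0.0]]
ft_force: [-0.6, 0.0, -0.3]
opening: 0.386
```

Emit:
apply_moves --plan '[0,0,0,0.0002,0,-0.006,0.028,0,0,0,0,0,-0.004,0.028,0,0,0,0,0,-0.002,0.028,0,0,0,0,0,0,0.028,0,0,0,0,0,0,0.028]'

```text
time: 19.27
eef_pos: [0.5209, -0.1516, 0.0995]
eef_rot: [[0.001, -0.114, 0.993], [-0.001, 0.993, 0.114], [-1.0, -0.001, 0.001]]
ft_force: [-0.2, -0.6, -0.4]
opening: 0.387
```

Run:
```python
from m import *
s=arm.read_state();print(s['eef_pos'],s['ft_force'].round(2),s['torque'].round(2))
a=snap('scene','s10.png')['frame'];b=snap('top','t10.png')['frame']
z=lambda i,x,y:cv2.resize(i[y:y+75,x:x+100],None,fx=4,fy=4,interpolation=cv2.INTER_CUBIC)
cv2.imwrite('pics/z10.png',np.hstack([z(a,240,165),z(b,315,190)])[:,:,::-1])
```

```text
[ 0.52091849 -0.15164986  0.09945182] [-0.24 -0.63 -0.35] [ 0.01  0.02 -0.  ]
```

View pics/z10.png

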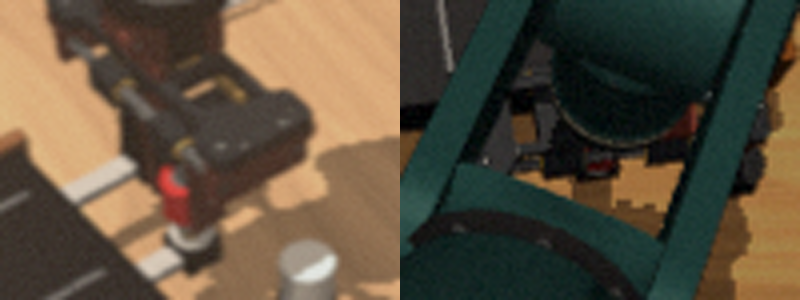

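The cap's mouth is over the tip, with no side force. I'll press down in small steps.

Emit:
apply_moves --plan '[0,0,0,0,0,-0.003,0.028,0,0,0,0,0,-0.003,0.028,0,0,0,0,0,-0.003,0.028]' --newtons 60

```text
time: 19.75
eef_pos: [0.5213, -0.1523, 0.0918]
eef_rot: [[0.002, -0.115, 0.993], [-0.002, 0.993, 0.115], [-1.0, -0.003, 0.002]]
ft_force: [-5.0, 0.7, 16.7]
opening: 0.383
```

Emit:
apply_moves --plan '[0,0,0,-0.0005,0,-0.004,0.028,0,0,0,0,0,-0.004,0.028,0,0,0,0,0,-0.004,0.028]'

```text
time: 20.12
eef_pos: [0.5205, -0.1524, 0.0822]
eef_rot: [[0.002, -0.115, 0.993], [-0.003, 0.993, 0.115], [-1.0, -0.003, 0.002]]
ft_force: [-0.6, 0.1, 0.7]
opening: 0.38
```

Past the bulges: rim about 3 mm above the shoulder and the force gone. Now to seat it and press.

Emit:
apply_moves --plan '[0,0,0,0,0,-0.003,0.028,0,0,0,0,0,-0.004,0.028,0,0,0,0,0,-0.005,0.028,0,0,0,0,0,-0.006,0.028]'

```text
time: 20.62
eef_pos: [0.5208, -0.1525, 0.0782]
eef_rot: [[0.005, -0.116, 0.993], [-0.005, 0.993, 0.116], [-1.0, -0.005, 0.004]]
ft_force: [-19.0, 7.2, 72.8]
opening: 0.385
```

Emit:
apply_moves --plan '[0,0,0,0,0,-0.0025,0.028,0,0,0,0,0,-0.0025,0.028]'

```text
time: 20.88
eef_pos: [0.5206, -0.1524, 0.0788]
eef_rot: [[0.007, -0.116, 0.993], [-0.006, 0.993, 0.116], [-1.0, -0.007, 0.006]]
ft_force: [-6.2, 2.8, 21.3]
opening: 0.384
```

Run:
```python
from m import *
s=arm.read_state();print(s['eef_pos'],s['ft_force'].round(2),s['opening'])
a=snap('scene','s11.png')['frame'];b=snap('top','t11.png')['frame']
z=lambda i,x,y:cv2.resize(i[y:y+75,x:x+100],None,fx=4,fy=4,interpolation=cv2.INTER_CUBIC)
cv2.imwrite('pics/z11.png',np.hstack([z(a,240,165),z(b,315,190)])[:,:,::-1])
s=arm.read_state();print(s['eef_pos'],s['ft_force'].round(2),s['opening'])
```

```text
[ 0.52060921 -0.15243539  0.07881618] [-6.15  2.76 21.31] 0.3839492296247505
[ 0.52058429 -0.15244374  0.07873007] [-7.19  2.4  26.67] 0.3806604759635815
```

View pics/z11.png

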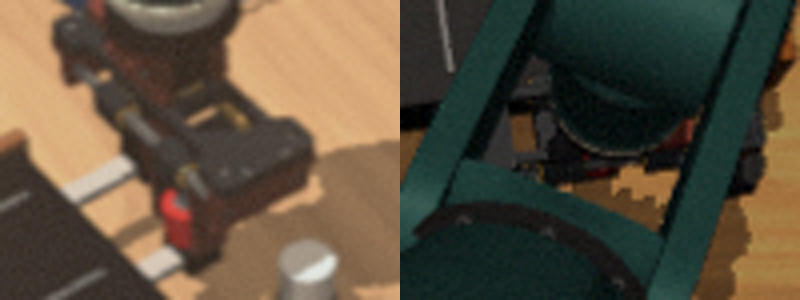

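The cap sits down on the shoulder with no steel visible below the red, at crop (178,220). One last check that the force holds steady and the neighbours are in place, then I hand in.

Run:
```python
from m import *
for i in range(5): S=eyes.snapshot('scene')
s=arm.read_state();print(s['time'],s['eef_pos'],s['ft_force'].round(2),s['opening'])
a=cv2.imread('pics/scene0.png').astype(int);b=S['frame'][:,:,::-1].astype(int)
for n,(x,y) in {'white':(316,232),'wcap':(386,319),'bcap':(340,361),'slide':(376,413)}.items():
    print(n,np.abs(a-b)[y-8:y+9,x-8:x+9].mean().round(1))
cv2.imwrite('pics/s12.png',S['frame'][:,:,::-1])
if s['ft_force'][2]>15 and s['eef_pos'][2]<.0795: print(job.sign_off())
```

```text
21.225 [ 0.52056497 -0.15243537  0.07872506] [-7.44  2.98 26.92] 0.3855116120676114
white 33.7
wcap 13.8
bcap 8.2
slide 10.9
the job is handed in; nothing more can be done
None
```

View pics/s12.png

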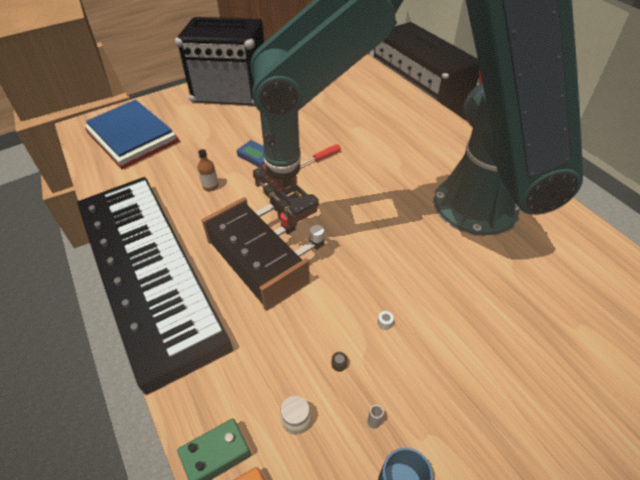

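The red cap is on the bare stud and I handed the job in at 21 s with the gripper still holding the cap and pressing it down.

- **Drawbar check:** I gripped the end block and pulled it out to its stop (about 39 mm, 13–17 N against the stop). I then pushed it home to its stop (about 40 mm, 12 N). Afterwards the stud tip measured about 2.6 mm further in than at the start. That fits the bar having started within 3 mm of home.
- **Cap:** It took about 17 N at the bulges, then the force dropped to nearly zero as it clicked past, and the rim came down on the shoulder. At hand-in the rim was at about 74.7 mm, against a shoulder at 75 mm. The downward press was steady at about 27 N, with about 7 N sideways pushing the drawbar towards home.
- **Peak force:** Seating it briefly reached about 73 N on the wrist, more than I intended but under the 120 N limit. I eased it straight away.
- **Neighbours and other things:** In the last picture the white neighbour and the white and black spare caps are where they were. A pixel comparison did flag the white neighbour's top, and I put that down to the arm's shadow because its position looks the same. The arm hid the black neighbour at the end; I last saw it unmoved after the pull and push.

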